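# Push a trophy plinth into the gluing jig and close the jaw

## Robot

A 6-joint arm with a two-finger parallel gripper is mounted at the origin on the work surface. World frame = base frame: x ahead of the robot, y to its left, z up, the work surface at z = 0. Lengths are in m, angles in degrees, forces in N, time in s.
With the tool pointing down it reaches from about 0.3 to 0.75 m from the base axis. Payload 8.5 kg.
Tool frame: the origin (TCP) lies on the centre line of the jaws, within the pads' length; the fingertips stand 19 mm ahead of it and the grasp point (between the pads) is the TCP (env.tcp_to_tips is the z of the fingertips in the tool frame, in m); z points along the fingers, y is the line along which they close (so a half turn about z gives the same grasp; the last joint's range is limited). The gripper opens to 85 mm and grips with 20 to 120 N. Pads are 22 mm wide; open, the fingers measure 114 mm over their backs; the gripper's body (76 mm by 85 mm) begins 54 mm behind the grasp point. The pads swing forward as they close: fully open they stand 13 mm farther back than shut.
Start: joints at [-79.429, 21.807, 74.336, -0, 83.858, -12.336], TCP at [0.214, -0.507, 0.25] pointing down, gripper open.
Joint ranges: [-178.18, 178.18], [-50.72, 133.34], [12.68, 142.11], [-81.47, 261.47], [9.98, 163.14], [-165.26, 165.26]. Speed limits (degrees/s): [136.94, 136.94, 180, 180, 180, 180].

## Interface

Orientations are given as a 3x3 rotation matrix whose columns are the frame's x, y, z axes.
In Python, from rig import env gives the robot as it stands.
- The arm moves only by the tool servo_tool, never from a script. Its argument "steps" is a list of rows, each an object of numbers: "tx", "ty", "tz": the shift along the world's x, y, z in cm; "yaw": the turn about the world's z in degrees; "claw": the finger opening in cm, from 0 to 8.54. In form: [{"tx": .., "ty": .., "tz": .., "yaw": .., "claw": ..}, ...]. A call has 1 to 20 rows; each row shifts and turns the commanded pose from where the row before left it; what a row does not reach is not made up. A row lasts 1/10 s, in which the tool goes at most 50 mm and 8.59 degrees, less where a joint would pass 70% of its speed; a pose out of reach is approached as far as the arm can. A call with a gripper value outside its range is refused whole. The fingers move at their own pace and stop on an object; "newtons" is the grip in N (left out, the last holds). Time passes only in rows, so rows that do not move let the fingers close. It gives the time, the measured TCP pose, the force, the opening and the grip force at its end, in the units of the state.
- env.observe(): the state, without advancing time (a new reading comes with each control period).
- env.get_image(name): name is "side" or "top"; returns (picture, depth): 384x512x3 uint8, red, green, blue; 384x512 float32, m along the optical axis (not along the pixel's ray), 0 where there is no reading.
- env.camera_model(name): a dict with "fovy" (degrees; the focal length in pixels is half the picture's height over the tangent of half this angle, whatever the lens; pixels are square), "cx", "cy" (the principal point, pixels), "T" (4x4, takes a point from camera to world coordinates). Camera axes: x right, y down, z forward; pixel columns grow to the right and rows downward; lengths in m; the calibration is good to about 2 mm. A picture is of the moment at which its call begins. camera_model takes no time and is no camera call.
- env.close_job(): hands the job in; it is judged then, once.
The state is a dict: "time_s": time; "q": joint angles; "qvel": joint speeds; "joint_efforts": joint torques, N m; "position": TCP position; "tool_rot": TCP orientation; "ft_force": force on the tool from outside, world axes, zero at the start; "wrist_torque": the same for the moment, N m; "grip_width": finger opening in m; "gripper_force": force on a finger pad.
Only numpy, scipy, OpenCV 4.12 (cv2) and the standard library are available. Lean on these libraries where they do the work, as an engineer would, in place of code of your own. Each camera call takes 0.05 s, during which the arm holds its last target. There are 200 camera calls.

## Task

Push the large square wooden trophy plinth along the bench into the corner of the aluminium gluing jig, so that it sits flush against both the long back fence and the short end stop. Then push the jig's sliding steel jaw along until it bears against the plinth. Keep the plinth flat on the bench - push it, do not lift or tip it - and leave the other things where they are.

Things in the scene. Friction and masses are not known exactly. Their poses are not given: they have to be found in the camera images.
- plinth: large dark wooden plinth, loose: 100 mm square, 46 mm high (lower 34 mm full width, top 12 mm set in 1 mm all round), small screw hole in the top; 0.3 to 0.55 kg. Origin at the centre of its underside, x and y square to its sides, z up. All four sides are alike, any may face the fence. It starts outside the jig, on the robot's side of it
- jig: L-shaped aluminium jig screwed to the bench, bars 30 mm high, no base plate. Origin: inside corner at bench level; x points away from the robot (within 0.25 rad of world x). Back fence: face at x=0, from y=0 to -360 mm, 25 mm thick. End stop: face at y=0, from x=0 to -70 mm, 22 mm thick on the +y side. Work area at negative x, y; a seated plinth's centre is at x=-50, y=-50 mm
- jaw (a joint): travel in m of the sliding steel jaw along the back fence towards the end stop (+y of the jig); 0 is fully back, end of travel 0.22. Its face lies at jig y = -0.250 + travel, so it meets a seated plinth at 0.150. Starts 0 to 0.04; slides with about 2.5 N of friction and stays where left
- jaw_face (a point): centre of the jaw's working face (towards the end stop), 20 mm above the bench. The jaw is an upright steel plate 70 mm long along jig x (x = -2 to -72 mm), 18 mm thick (from the face towards -y), top 37 mm above the bench, carried by a slide block on the fence with a small black knob, top 57 mm above the bench
- small_plinth: small dark wooden plinth, 56 mm square and 36 mm high; not the one to move. Bystander; origin at the centre of its underside
- tape: roll of tape lying flat, 92 mm across, 24 mm high. Bystander; origin at the centre of its underside
- jar: small closed jar, 54 mm across, 62 mm high. Bystander; origin at the centre of its underside
- casting: white trophy casting, cluster of columns on a 70 mm square foot, up to 103 mm high. Bystander; origin at the centre of its underside
- hammer: hammer lying on the bench to the left. Bystander; origin at mid length
- brush: hand brush lying on the bench to the right. Bystander; origin at mid length
- file: flat file with a blue handle, about 260 mm long, lying to the right. Bystander; origin where blade and handle meet
Not all that is in view belongs to the job. What is shaped like the plinth but orange or turquoise is not meant.

How it is judged (in metres and radians):
On the way, in this order (a step that is already met when the one before it is completed fails the run):
1. the plinth is home in the corner of the jig (within 6 mm of both faces) (x of plinth in the frame of jig between -0.056 and -0.045 m and y of plinth in the frame of jig between -0.056 and -0.045 m and (angle between the x axis of plinth and the x axis of jig, either way round below 0.07 rad or angle between the x axis of plinth and the y axis of jig, either way round below 0.07 rad) and height (world z) of plinth below 0.005 m), for 0.2 s.
2. the jaw bears against the seated plinth (x of plinth in the frame of jig between -0.054 and -0.045 m and y of plinth in the frame of jig between -0.054 and -0.045 m and (angle between the x axis of plinth and the x axis of jig, either way round below 0.04 rad or angle between the x axis of plinth and the y axis of jig, either way round below 0.04 rad) and height (world z) of plinth below 0.005 m and y of jaw_face in the frame of jig above -0.105 m), for 0.2 s.
At the end, for the whole second after the job is handed in: The plinth lies flat on the bench, at rest, within 4 mm of both the back fence and the end stop and square to them within 0.04 rad, and the jaw's face is less than about 5 mm from where it meets the fully seated plinth (jaw travel above 0.145) (all of step 2 and linear speed of plinth below 0.01 m/s); the robot touches nothing.
It fails at once if the large plinth is lifted or tipped (height (world z) of plinth above 0.012 m or angle between plinth's own z axis and vertical above 0.2 rad).
It fails at once if another thing on the bench is moved by more than 25 mm (distance of any of small_plinth, tape, jar, casting, hammer, brush, file from where it was at the start of the episode above 0.025 m).
It also fails if it takes over 72 s, if anything falls off the work surface, if the arm or the gripper's body presses on something with over 40 N, if the wrist force passes 120 N, or if a joint passes its speed limit or range.

## Working session

There is one attempt and no reset: what is moved stays moved. The work goes in short steps, Python scripts to look and compute and a tool call to move; the robot and the scene stay as the last step left them, time stands still between calls to the robot, and variables do not carry over. Pictures are saved under pics/ and viewed, at most 10 in all, crops included, and the job is handed in when it is done.

Besides the shell and the picture viewer there is one more tool, called after "Request:" by a JSON object that holds its "method" and its "body". servo_tool: Moves the arm, as the interface text tells. Its arguments: {"type":"object","properties":{"steps":{"type":"array"},"newtons":{"type":"number"}},"required":["steps"]}

```bash
mkdir -p pics
cat > h.py <<'E'
import numpy as np, cv2
from rig import env
def ray(cam,u,v,z):
    m=env.camera_model(cam); f=192/np.tan(np.radians(m["fovy"]/2)); T=np.array(m["T"])
    d=T[:3,:3]@np.array([(u-m["cx"])/f,(v-m["cy"])/f,1]); o=T[:3,3]
    return o+d*(z-o[2])/d[2]
def cloud(cam,dep):
    m=env.camera_model(cam); f=192/np.tan(np.radians(m["fovy"]/2)); T=np.array(m["T"])
    v,u=np.mgrid[:384,:512]
    p=np.stack([(u-m["cx"])/f*dep,(v-m["cy"])/f*dep,dep],-1)
    P=p@T[:3,:3].T+T[:3,3]; P[dep==0]=np.nan; return P
def shot(name):
    out={}
    for c in("top","side"):
        im,d=env.get_image(c); out[c]=(im,d); np.savez(f"pics/{name}_{c}.npz",im=im,d=d)
        cv2.imwrite(f"pics/{name}_{c}.png",cv2.resize(im[...,::-1],(800,600),interpolation=cv2.INTER_CUBIC))
    return out
E
python3 - <<'E'
from h import *
shot("a")
for c in("top","side"):
    m=env.camera_model(c); print(c,m["fovy"],m["cx"],m["cy"],np.round(m["T"],3).tolist())
print(env.observe()["time_s"])
E
```

```text
top 42.77174178341538 261.2525315486593 195.31632217009 [[-0.012, -0.977, 0.211, 0.251], [-1.0, 0.012, -0.003, -0.033], [0.001, -0.211, -0.978, 1.554], [0.0, 0.0, 0.0, 1.0]]
side 43.11599431409194 254.10524502532814 199.5470436156054 [[0.981, 0.112, -0.16, 0.769], [0.195, -0.645, 0.739, -1.039], [-0.02, -0.756, -0.654, 0.96], [0.0, 0.0, 0.0, 1.0]]
0.1
```

View pics/a_top.png

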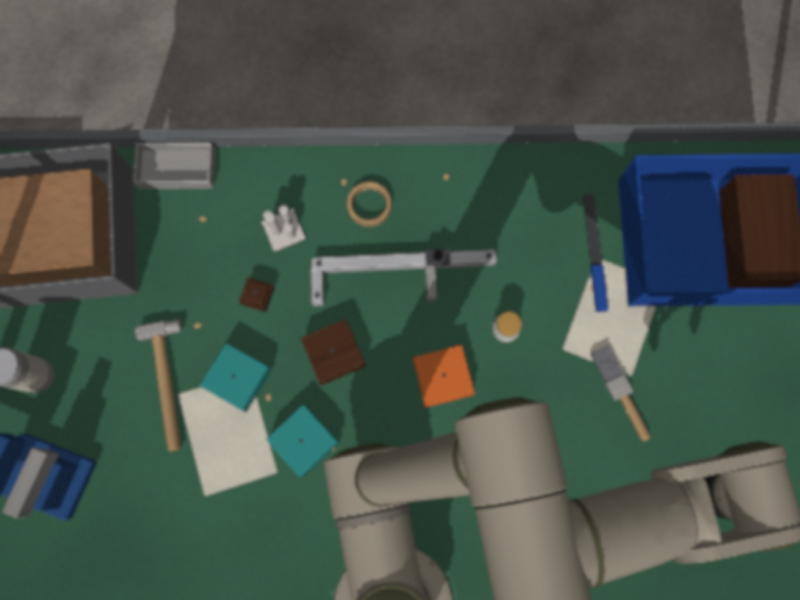

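View pics/a_side.png

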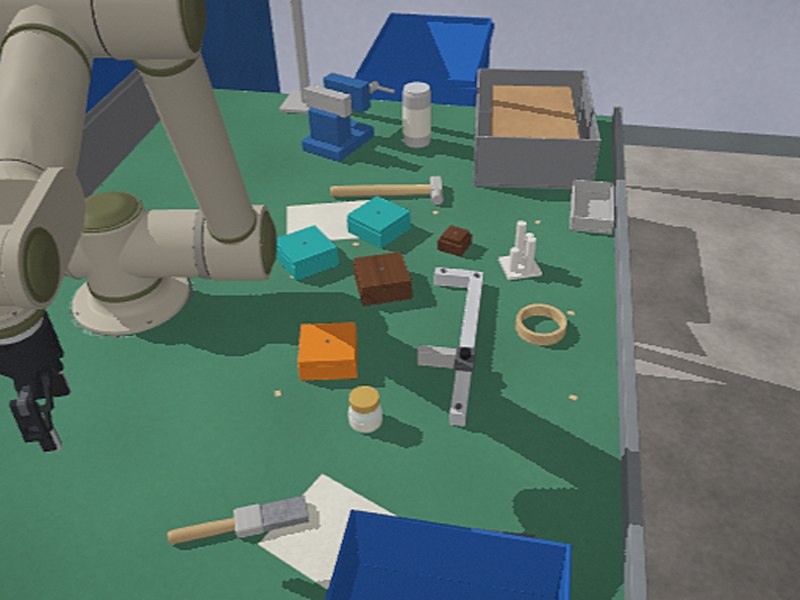

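Candidates, in the 800x600 top view:
- The dark wooden block at (334,351) is near the jig, on the robot's side, and large. It fits the description.
- The dark block at (257,294) is the small plinth.
- The brown block at (760,230) is in a blue bin, away from the bench.
- The turquoise blocks at (236,376) and (303,440) and the orange one at (444,376) are decoys.

The jig's end stop is at (317,280), the fence runs along y≈260, and the jaw is at (432,280). I'll measure and confirm in one crop.

```bash
cat > meas.py <<'E'
from h import *
import sys
def rays(pts,z,cam="top"): return np.array([ray(cam,u,v,z) for u,v in pts])
def plinth(im,P,vis=None):
    hsv=cv2.cvtColor(im,cv2.COLOR_RGB2HSV)
    m=((hsv[...,0]<15)|(hsv[...,0]>170))&(hsv[...,1]>90)&(hsv[...,2]<140)&(hsv[...,2]>25)
    z=P[...,2]; m&=(z>0.038)&(z<0.056)&(P[...,0]>.3)&(P[...,0]<.75)&(abs(P[...,1])<.25)
    m=cv2.morphologyEx(m.astype(np.uint8),cv2.MORPH_OPEN,np.ones((3,3)))
    cs,_=cv2.findContours(m,cv2.RETR_EXTERNAL,cv2.CHAIN_APPROX_NONE)
    c=max(cs,key=cv2.contourArea)[:,0]
    W=rays(c,0.046)[:,:2].astype(np.float32)
    r=cv2.minAreaRect(W*1000); return r,c
if __name__=="__main__":
    n=sys.argv[1]; d=np.load(f"pics/{n}_top.npz"); im=d["im"]; P=cloud("top",d["d"])
    r,c=plinth(im,P); print("plinth mm",np.round(r[0],1),np.round(r[1],1),round(r[2],1))
    print("px centre",c.mean(0))
    z=P[...,2]; reg=(P[...,0]>.35)&(P[...,0]<.8)&(abs(P[...,1])<.35)
    hsv=cv2.cvtColor(im,cv2.COLOR_RGB2HSV); low=(hsv[...,1]<60)
    for zlo,zhi,nm,h in((.024,.034,"bars",.03),(.034,.045,"jaw",.037),(.05,.062,"knob",.057)):
        m=(reg&(z>zlo)&(z<zhi)&low).astype(np.uint8)
        cs,_=cv2.findContours(m,cv2.RETR_EXTERNAL,cv2.CHAIN_APPROX_NONE)
        for q in cs:
            if cv2.contourArea(q)<15: continue
            W=rays(q[:,0],h)[:,:2]*1000; rr=cv2.minAreaRect(W.astype(np.float32))
            print(nm,cv2.contourArea(q),q[:,0].mean(0).round(),np.round(cv2.boxPoints(rr)).tolist())
E
python3 meas.py a
python3 - <<'E'
import cv2,numpy as np
im=np.load('pics/a_top.npz')["im"][140:275,150:330,::-1]
cv2.imwrite('pics/crop.png',cv2.resize(im,(792,594),interpolation=cv2.INTER_CUBIC))
E
```

```text
plinth mm [485.4 113.6] [97.6 93.6] 23.1
px centre [212.38135593 224.46610169]
bars 574.5 [229. 171.] [[585.0, 159.0], [594.0, -77.0], [691.0, -73.0], [682.0, 163.0]]
bars 187.0 [302. 164.] [[668.0, -219.0], [694.0, -219.0], [695.0, -125.0], [669.0, -125.0]]
jaw 145.0 [278. 172.] [[594.0, -77.0], [597.0, -129.0], [698.0, -123.0], [695.0, -72.0]]
knob 19.5 [280. 163.] [[668.0, -108.0], [688.0, -108.0], [688.0, -92.0], [668.0, -92.0]]
knob 20.5 [184. 146.] [[726.0, 205.0], [737.0, 194.0], [751.0, 207.0], [740.0, 219.0]]
```

View pics/crop.png

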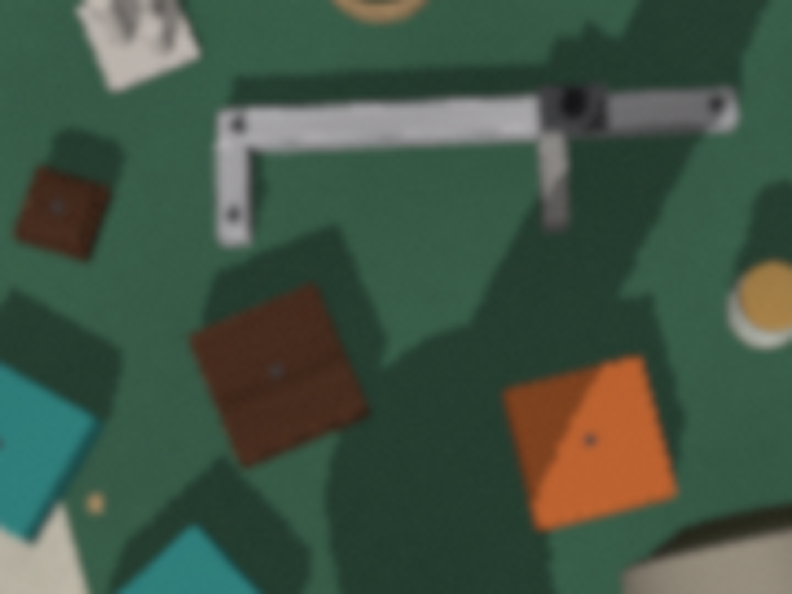

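The crop confirms it: the block at crop (275,370) is a roughly 100 mm dark wooden plinth with a screw hole, at about (485,114) mm and yaw 23°. The jig corner is at about (658,139) mm, yaw about 2°. I'll approach above its +y side.

Request:
{"method": "servo_tool", "body": {"steps": [{"tx":1.6,"ty":4.2,"claw":6},{"tx":1.6,"ty":4.2},{"tx":1.6,"ty":4.2},{"tx":1.6,"ty":4.2},{"tx":1.6,"ty":4.2},{"tx":1.6,"ty":4.2},{"tx":1.6,"ty":4.2},{"tx":1.6,"ty":4.2},{"tx":1.6,"ty":4.2},{"tx":1.6,"ty":4.2},{"tx":1.6,"ty":4.2},{"tx":1.6,"ty":4.2},{"tx":1.6,"ty":4.2},{"tx":1.6,"ty":4.2},{"tx":1.6,"ty":4.2},{"tx":1.6,"ty":4.2},{"tx":1.6,"ty":4.2},{},{}]}}

```text
invalid input at $.steps[0]: expected keys tx, ty, tz, yaw, claw
```

```bash
python3 -c "
from h import *
o=env.observe();print(o['time_s'],o['q'],np.round(o['position'],4),np.round(o['tool_rot'],3).tolist(),o['ft_force'],env.tcp_to_tips,o['grip_width'])"
```

```text
0.1 [-7.94281723e+01  2.18385568e+01  7.43789314e+01  1.29976511e-03
  8.38587093e+01 -1.23363048e+01] [ 0.214  -0.5064  0.2498] [[0.921, 0.389, -0.0], [0.389, -0.921, 0.001], [0.0, -0.001, -1.0]] [0.43968685 0.36348018 0.2349536 ] 0.019 0.08525448273611638
```

Request:
{"method": "servo_tool", "body": {"steps": [{"tx":1.6,"ty":4.2,"tz":0,"yaw":4.1,"claw":6},{"tx":1.6,"ty":4.2,"tz":0,"yaw":4.1,"claw":6},{"tx":1.6,"ty":4.2,"tz":0,"yaw":4.1,"claw":6},{"tx":1.6,"ty":4.2,"tz":0,"yaw":4.1,"claw":6},{"tx":1.6,"ty":4.2,"tz":0,"yaw":4.1,"claw":6},{"tx":1.6,"ty":4.2,"tz":0,"yaw":4.1,"claw":6},{"tx":1.6,"ty":4.2,"tz":0,"yaw":4.1,"claw":6},{"tx":1.6,"ty":4.2,"tz":0,"yaw":4.1,"claw":6},{"tx":1.6,"ty":4.2,"tz":0,"yaw":4.1,"claw":6},{"tx":1.6,"ty":4.2,"tz":0,"yaw":4.1,"claw":6},{"tx":1.6,"ty":4.2,"tz":0,"yaw":4.1,"claw":6},{"tx":1.6,"ty":4.2,"tz":0,"yaw":4.1,"claw":6},{"tx":1.6,"ty":4.2,"tz":0,"yaw":4.1,"claw":6},{"tx":1.6,"ty":4.2,"tz":0,"yaw":4.1,"claw":6},{"tx":1.6,"ty":4.2,"tz":0,"yaw":4.1,"claw":6},{"tx":1.6,"ty":4.2,"tz":0,"yaw":4.1,"claw":6},{"tx":1.6,"ty":4.2,"tz":0,"yaw":3.7,"claw":6},{"tx":0,"ty":0,"tz":0,"yaw":0,"claw":6},{"tx":0,"ty":0,"tz":0,"yaw":0,"claw":6}]}}

```text
time_s: 2.0
position: [0.4858, 0.2079, 0.2496]
tool_rot: [[-0.04, 0.999, -0.001], [0.999, 0.04, -0.001], [-0.0, -0.001, -1.0]]
ft_force: [0.1, -0.8, 0.0]
grip_width: 0.0603
gripper_force: 0.0
```

Request:
{"method": "servo_tool", "body": {"steps": [{"tx":0,"ty":0,"tz":-4,"yaw":0,"claw":6},{"tx":0,"ty":0,"tz":-4,"yaw":0,"claw":6},{"tx":0,"ty":0,"tz":-4,"yaw":0,"claw":6},{"tx":0,"ty":0,"tz":-4,"yaw":0,"claw":6},{"tx":0,"ty":0,"tz":-3,"yaw":0,"claw":6},{"tx":0,"ty":0,"tz":-2,"yaw":0,"claw":6},{"tx":0,"ty":0,"tz":-1,"yaw":0,"claw":6},{"tx":0,"ty":0,"tz":0,"yaw":0,"claw":6},{"tx":0,"ty":0,"tz":0,"yaw":0,"claw":6}]}}

```text
time_s: 2.9
position: [0.4865, 0.207, 0.0313]
tool_rot: [[-0.038, 0.999, 0.001], [0.999, 0.038, 0.0], [0.0, 0.001, -1.0]]
ft_force: [-0.1, -0.1, 1.0]
grip_width: 0.0597
gripper_force: 0.0
```

Request:
{"method": "servo_tool", "body": {"steps": [{"tx":0,"ty":-0.8,"tz":0,"yaw":0,"claw":6},{"tx":0,"ty":-0.6,"tz":0,"yaw":0,"claw":6},{"tx":0,"ty":-0.5,"tz":0,"yaw":0,"claw":6},{"tx":0,"ty":-0.5,"tz":0,"yaw":0,"claw":6},{"tx":0,"ty":-0.5,"tz":0,"yaw":0,"claw":6},{"tx":0,"ty":-0.5,"tz":0,"yaw":0,"claw":6},{"tx":0,"ty":-0.5,"tz":0,"yaw":0,"claw":6},{"tx":0,"ty":-0.5,"tz":0,"yaw":0,"claw":6},{"tx":0,"ty":-0.5,"tz":0,"yaw":0,"claw":6},{"tx":0,"ty":-0.5,"tz":0,"yaw":0,"claw":6},{"tx":0,"ty":-0.5,"tz":0,"yaw":0,"claw":6},{"tx":0,"ty":-0.5,"tz":0,"yaw":0,"claw":6},{"tx":0,"ty":-0.5,"tz":0,"yaw":0,"claw":6},{"tx":0,"ty":-0.4,"tz":0,"yaw":0,"claw":6},{"tx":0,"ty":-0.3,"tz":0,"yaw":0,"claw":6},{"tx":0,"ty":0,"tz":0,"yaw":0,"claw":6}]}}

```text
time_s: 4.5
position: [0.4861, 0.1309, 0.0303]
tool_rot: [[-0.038, 0.999, -0.0], [0.999, 0.038, -0.0], [-0.0, -0.0, -1.0]]
ft_force: [0.4, -0.1, 0.6]
grip_width: 0.0599
gripper_force: 0.0
```

```bash
python3 -c "
from h import *
shot('b')"; python3 meas.py b
```

```text
plinth mm [482.   51.1] [ 68.1 109.6] 89.7
px centre [231.25       226.03846154]
bars 574.0 [230. 171.] [[589.0, 159.0], [597.0, -77.0], [691.0, -73.0], [682.0, 163.0]]
bars 178.0 [302. 164.] [[668.0, -219.0], [694.0, -219.0], [695.0, -125.0], [669.0, -125.0]]
jaw 159.5 [278. 171.] [[594.0, -124.0], [697.0, -125.0], [697.0, -74.0], [595.0, -72.0]]
knob 23.0 [280. 163.] [[666.0, -94.0], [675.0, -111.0], [690.0, -103.0], [682.0, -87.0]]
```

View pics/b_side.png

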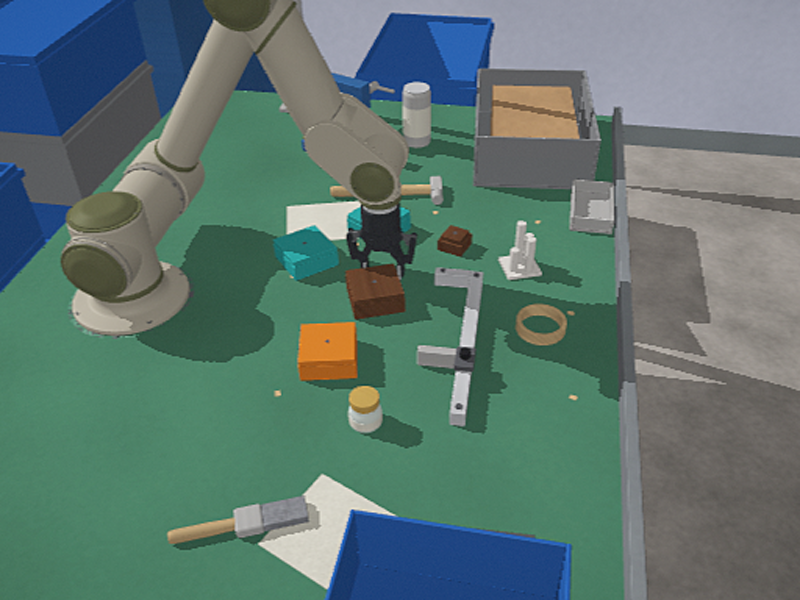

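Request:
{"method": "servo_tool", "body": {"steps": [{"tx":0,"ty":2,"tz":0,"yaw":0,"claw":6},{"tx":0,"ty":2,"tz":1,"yaw":0,"claw":6},{"tx":0,"ty":2,"tz":3,"yaw":0,"claw":6},{"tx":0,"ty":2,"tz":4,"yaw":0,"claw":6},{"tx":-1,"ty":2,"tz":4,"yaw":0,"claw":6},{"tx":-2,"ty":2,"tz":0,"yaw":0,"claw":6},{"tx":-2,"ty":3,"tz":0,"yaw":0,"claw":6},{"tx":-2,"ty":3,"tz":0,"yaw":0,"claw":6},{"tx":0,"ty":0,"tz":0,"yaw":0,"claw":6}]}}

```text
time_s: 5.5
position: [0.4137, 0.3138, 0.1504]
tool_rot: [[-0.043, 0.999, -0.001], [0.999, 0.043, 0.0], [0.0, -0.001, -1.0]]
ft_force: [1.0, -0.8, 0.0]
grip_width: 0.0601
gripper_force: 0.0
```

```bash
python3 -c "
from h import *
shot('c')"; python3 meas.py c
```

```text
plinth mm [479.3  73.2] [98.6 94.8] 23.0
px centre [226.53913043 225.92173913]
bars 573.0 [230. 171.] [[586.0, 159.0], [595.0, -77.0], [691.0, -73.0], [682.0, 163.0]]
bars 185.5 [301. 164.] [[664.0, -219.0], [694.0, -219.0], [695.0, -122.0], [665.0, -122.0]]
jaw 54.0 [276. 181.] [[594.0, -77.0], [595.0, -95.0], [652.0, -92.0], [651.0, -74.0]]
jaw 133.0 [279. 165.] [[652.0, -72.0], [658.0, -125.0], [698.0, -121.0], [693.0, -68.0]]
knob 20.5 [280. 163.] [[666.0, -101.0], [680.0, -111.0], [689.0, -98.0], [675.0, -88.0]]
knob 19.0 [184. 146.] [[726.0, 205.0], [738.0, 194.0], [749.0, 206.0], [738.0, 217.0]]
```

View pics/c_top.png

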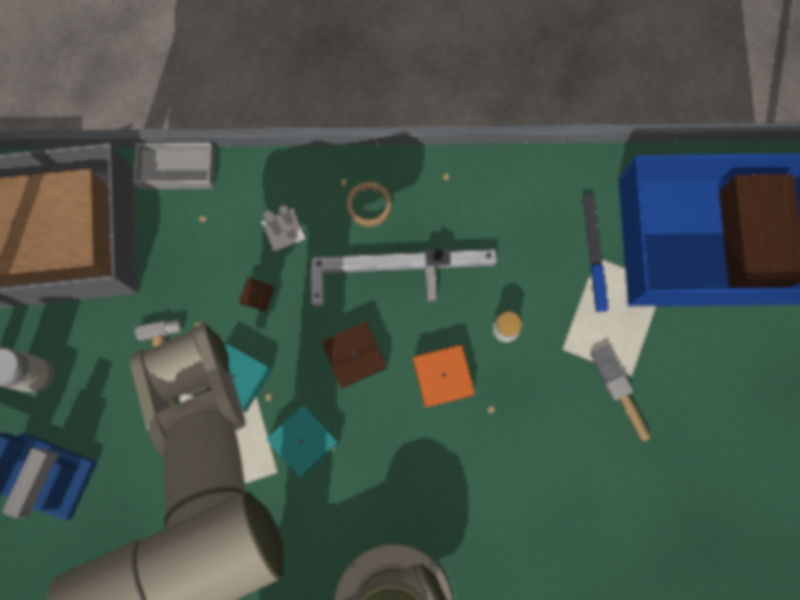

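The plinth shifted to (479,73) mm but did not turn; it is still at 23°. Next is a two-finger push on the robot-facing side, which should square it on the way to the fence.

Request:
{"method": "servo_tool", "body": {"steps": [{"tx":-0.2,"ty":-2.1,"tz":0,"yaw":-7.5,"claw":4},{"tx":-0.2,"ty":-2.1,"tz":0,"yaw":-7.5,"claw":4},{"tx":-0.2,"ty":-2.1,"tz":0,"yaw":-7.5,"claw":4},{"tx":-0.2,"ty":-2.1,"tz":0,"yaw":-7.5,"claw":4},{"tx":-0.2,"ty":-2.1,"tz":0,"yaw":-7.5,"claw":4},{"tx":-0.2,"ty":-2.1,"tz":0,"yaw":-7.5,"claw":4},{"tx":-0.2,"ty":-2.1,"tz":0,"yaw":-7.5,"claw":4},{"tx":-0.2,"ty":-2.1,"tz":0,"yaw":-7.5,"claw":4},{"tx":-0.2,"ty":-2.1,"tz":0,"yaw":-7.5,"claw":4},{"tx":-0.2,"ty":-2.1,"tz":0,"yaw":-7.5,"claw":4},{"tx":-0.2,"ty":-2.1,"tz":0,"yaw":-7.5,"claw":4},{"tx":-0.2,"ty":-2.1,"tz":0,"yaw":-7.5,"claw":4},{"tx":-0.2,"ty":0,"tz":0,"yaw":0,"claw":4},{"tx":0,"ty":0,"tz":0,"yaw":0,"claw":4},{"tx":0,"ty":0,"tz":0,"yaw":0,"claw":4}]}}

```text
time_s: 7.1
position: [0.3901, 0.0595, 0.1503]
tool_rot: [[0.999, 0.04, 0.0], [0.04, -0.999, 0.0], [0.0, -0.0, -1.0]]
ft_force: [-0.2, 0.3, 0.7]
grip_width: 0.0402
gripper_force: 0.0
```

Request:
{"method": "servo_tool", "body": {"steps": [{"tx":-0.2,"ty":0.4,"tz":-4,"yaw":0,"claw":4},{"tx":0,"ty":0,"tz":-4,"yaw":0,"claw":4},{"tx":0,"ty":0,"tz":-3,"yaw":0,"claw":4},{"tx":0,"ty":0,"tz":-1,"yaw":0,"claw":4},{"tx":0,"ty":0,"tz":0,"yaw":0,"claw":4},{"tx":0.7,"ty":0,"tz":0,"yaw":0,"claw":4},{"tx":0.7,"ty":0,"tz":0,"yaw":0,"claw":4},{"tx":0.5,"ty":0,"tz":0,"yaw":0,"claw":4},{"tx":0.5,"ty":0,"tz":0,"yaw":0,"claw":4},{"tx":0.5,"ty":0,"tz":0,"yaw":0,"claw":4},{"tx":0.5,"ty":0,"tz":0,"yaw":0,"claw":4},{"tx":0.5,"ty":0,"tz":0,"yaw":0,"claw":4},{"tx":0.5,"ty":0,"tz":0,"yaw":0,"claw":4},{"tx":0.5,"ty":0,"tz":0,"yaw":0,"claw":4},{"tx":0.5,"ty":0,"tz":0,"yaw":0,"claw":4},{"tx":0.5,"ty":0,"tz":0,"yaw":0,"claw":4},{"tx":0.5,"ty":0,"tz":0,"yaw":0,"claw":4},{"tx":0.5,"ty":0,"tz":0,"yaw":0,"claw":4},{"tx":0.5,"ty":0,"tz":0,"yaw":0,"claw":4},{"tx":0.5,"ty":0,"tz":0,"yaw":0,"claw":4}]}}

```text
time_s: 9.1
position: [0.4675, 0.0634, 0.0303]
tool_rot: [[0.999, 0.039, -0.0], [0.039, -0.999, 0.0], [-0.0, -0.0, -1.0]]
ft_force: [-3.0, 1.3, 0.9]
grip_width: 0.0403
gripper_force: 1.0
```

Request:
{"method": "servo_tool", "body": {"steps": [{"tx":0.6,"ty":0,"tz":0,"yaw":0,"claw":4},{"tx":0.6,"ty":0,"tz":0,"yaw":0,"claw":4},{"tx":0.6,"ty":0,"tz":0,"yaw":0,"claw":4},{"tx":0.6,"ty":0,"tz":0,"yaw":0,"claw":4},{"tx":0.5,"ty":0,"tz":0,"yaw":0,"claw":4},{"tx":0.5,"ty":0,"tz":0,"yaw":0,"claw":4},{"tx":0.5,"ty":0,"tz":0,"yaw":0,"claw":4},{"tx":0.5,"ty":0,"tz":0,"yaw":0,"claw":4},{"tx":0.3,"ty":0,"tz":0,"yaw":0,"claw":4},{"tx":0.2,"ty":0,"tz":0,"yaw":0,"claw":4},{"tx":0,"ty":0,"tz":0,"yaw":0,"claw":4}]}}

```text
time_s: 10.2
position: [0.5165, 0.0634, 0.0303]
tool_rot: [[0.999, 0.039, 0.001], [0.039, -0.999, -0.0], [0.001, 0.0, -1.0]]
ft_force: [0.3, 0.2, -0.2]
grip_width: 0.0403
gripper_force: 0.0
```

```bash
python3 -c "
from h import *
shot('d')"; python3 meas.py d
```

```text
plinth mm [617.1  41.8] [57.   6.5] 89.3
px centre [236. 183.]
bars 537.0 [231. 169.] [[606.0, 157.0], [667.0, -79.0], [739.0, -60.0], [677.0, 176.0]]
bars 179.5 [302. 164.] [[666.0, -125.0], [669.0, -219.0], [695.0, -218.0], [692.0, -124.0]]
jaw 135.5 [279. 171.] [[593.0, -78.0], [598.0, -137.0], [699.0, -129.0], [694.0, -70.0]]
knob 23.5 [280. 163.] [[666.0, -94.0], [675.0, -111.0], [690.0, -103.0], [682.0, -87.0]]
knob 18.5 [184. 146.] [[728.0, 213.0], [728.0, 197.0], [745.0, 198.0], [745.0, 214.0]]
```

View pics/d_side.png

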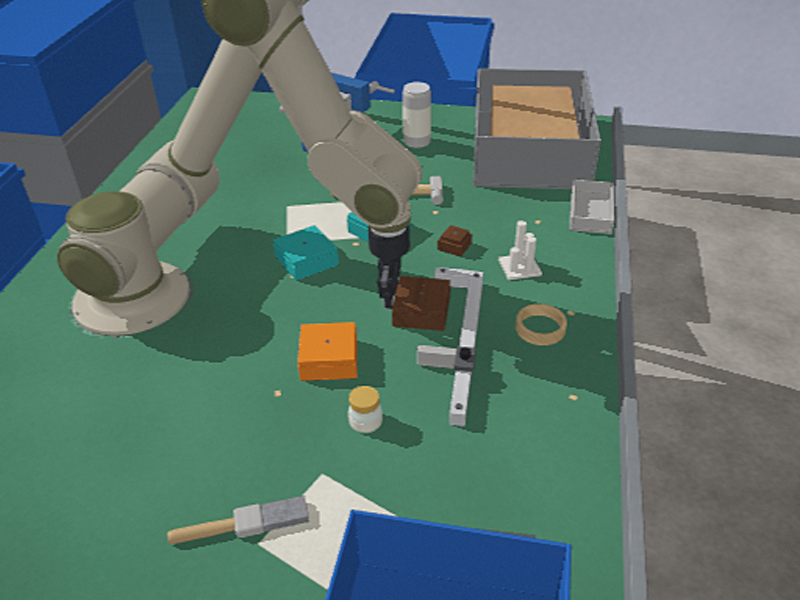

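The plinth looks squared, about 30 mm short of the fence and lying between the end stop and the jaw. I'll check clearance to the stop by ray-casting its corners in the side view.

Run:
```python
from h import *
for n,u,v,z in(("far-right top",450,280,.046),("near-right top",446,309,.046),("near-left top",394,307,.046),("stop tip near top",435,279,.03),("stop inner far",466,284,.03),("fence front R end",452,418,.03)):
    print(n,(ray("side",u*.64,v*.64,z)[:2]*1000).round())
```

```text
far-right top [628. 103.]
near-right top [633.  17.]
near-left top [537.   6.]
stop tip near top [596. 121.]
stop inner far [658. 116.]
fence front R end [ 680. -229.]
```

Request:
{"method": "servo_tool", "body": {"steps": [{"tx":0.4,"ty":0,"tz":0,"yaw":0,"claw":4},{"tx":0.4,"ty":0,"tz":0,"yaw":0,"claw":4},{"tx":0.4,"ty":0,"tz":0,"yaw":0,"claw":4},{"tx":0.4,"ty":0,"tz":0,"yaw":0,"claw":4},{"tx":0.4,"ty":0,"tz":0,"yaw":0,"claw":4},{"tx":0.3,"ty":0,"tz":0,"yaw":0,"claw":4},{"tx":0.2,"ty":0,"tz":0,"yaw":0,"claw":4},{"tx":0.2,"ty":0,"tz":0,"yaw":0,"claw":4}]}}

```text
time_s: 11.1
position: [0.5432, 0.0634, 0.0303]
tool_rot: [[0.999, 0.039, -0.0], [0.039, -0.999, 0.0], [-0.0, -0.0, -1.0]]
ft_force: [-2.2, 1.1, 1.8]
grip_width: 0.04
gripper_force: 1.4
```

Request:
{"method": "servo_tool", "body": {"steps": [{"tx":0.2,"ty":0,"tz":0,"yaw":0,"claw":4},{"tx":0.2,"ty":0,"tz":0,"yaw":0,"claw":4},{"tx":0.1,"ty":0,"tz":0,"yaw":0,"claw":4},{"tx":0,"ty":0,"tz":0,"yaw":0,"claw":4}]}}

```text
time_s: 11.5
position: [0.5484, 0.0634, 0.0303]
tool_rot: [[0.999, 0.038, 0.001], [0.038, -0.999, 0.0], [0.001, 0.0, -1.0]]
ft_force: [-1.2, 0.8, 0.7]
grip_width: 0.0403
gripper_force: 0.5
```

Request:
{"method": "servo_tool", "body": {"steps": [{"tx":0.2,"ty":0,"tz":0,"yaw":0,"claw":4},{"tx":0.2,"ty":0,"tz":0,"yaw":0,"claw":4},{"tx":0,"ty":0,"tz":0,"yaw":0,"claw":4}]}}

```text
time_s: 11.8
position: [0.5509, 0.0635, 0.0302]
tool_rot: [[0.999, 0.038, -0.003], [0.038, -0.999, 0.0], [-0.003, -0.0, -1.0]]
ft_force: [-6.9, -0.5, 5.0]
grip_width: 0.0401
gripper_force: 3.7
```

Request:
{"method": "servo_tool", "body": {"steps": [{"tx":0.2,"ty":0,"tz":0,"yaw":0,"claw":4},{"tx":0.1,"ty":0,"tz":0,"yaw":0,"claw":4},{"tx":0,"ty":0,"tz":0,"yaw":0,"claw":4},{"tx":0,"ty":0,"tz":0,"yaw":0,"claw":4}]}}

```text
time_s: 12.2
position: [0.5511, 0.0636, 0.0301]
tool_rot: [[0.999, 0.039, -0.01], [0.039, -0.999, 0.0], [-0.01, -0.001, -1.0]]
ft_force: [-19.0, -2.3, 12.9]
grip_width: 0.0402
gripper_force: 9.8
```

Request:
{"method": "servo_tool", "body": {"steps": [{"tx":-1,"ty":0,"tz":0,"yaw":0,"claw":4},{"tx":-2,"ty":0,"tz":0,"yaw":0,"claw":4},{"tx":0,"ty":0,"tz":4,"yaw":0,"claw":4},{"tx":0,"ty":0,"tz":4,"yaw":0,"claw":4},{"tx":0,"ty":0,"tz":2,"yaw":0,"claw":4},{"tx":0.7,"ty":-0.8,"tz":0,"yaw":7.5,"claw":4},{"tx":0.7,"ty":-0.8,"tz":0,"yaw":7.5,"claw":4},{"tx":0.7,"ty":-0.8,"tz":0,"yaw":7.5,"claw":4},{"tx":0.7,"ty":-0.8,"tz":0,"yaw":7.5,"claw":4},{"tx":0.7,"ty":-0.8,"tz":0,"yaw":7.5,"claw":4},{"tx":0.7,"ty":-0.8,"tz":0,"yaw":7.5,"claw":4},{"tx":0.7,"ty":-0.8,"tz":0,"yaw":7.5,"claw":4},{"tx":0.7,"ty":-0.8,"tz":0,"yaw":7.5,"claw":4},{"tx":0.7,"ty":-0.8,"tz":0,"yaw":7.5,"claw":4},{"tx":0.7,"ty":-0.8,"tz":0,"yaw":7.5,"claw":4},{"tx":0.7,"ty":-0.8,"tz":0,"yaw":7.5,"claw":4},{"tx":0.3,"ty":-0.9,"tz":0,"yaw":7.5,"claw":4},{"tx":0,"ty":0,"tz":0,"yaw":0,"claw":4},{"tx":0,"ty":0,"tz":0,"yaw":0,"claw":4}]}}

```text
time_s: 14.1
position: [0.6051, -0.0335, 0.1303]
tool_rot: [[-0.035, 0.999, 0.0], [0.999, 0.035, 0.0], [0.0, 0.0, -1.0]]
ft_force: [-0.8, -1.0, -0.1]
grip_width: 0.0399
gripper_force: 0.0
```

```bash
python3 -c "
from h import *
shot('e')"; python3 meas.py e
```

```text
plinth mm [608.2  86.1] [91.  25.4] 0.2
px centre [220.72058824 184.83823529]
bars 288.5 [210. 174.] [[586.0, 159.0], [590.0, 58.0], [686.0, 62.0], [682.0, 163.0]]
bars 179.0 [303. 164.] [[665.0, -125.0], [669.0, -219.0], [695.0, -218.0], [692.0, -124.0]]
knob 17.0 [184. 146.] [[731.0, 213.0], [731.0, 197.0], [748.0, 198.0], [748.0, 214.0]]
```

View pics/e_side.png

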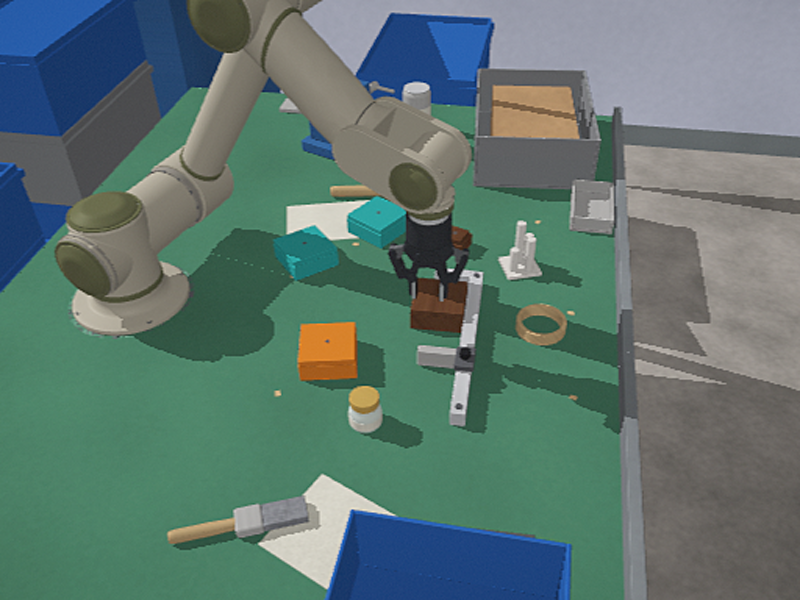

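The plinth is flush along the fence, at side view (440,303). Its -y face is near y=1 mm. I'll descend behind it and push towards the end stop.

Request:
{"method": "servo_tool", "body": {"steps": [{"tx":0,"ty":0,"tz":-4,"yaw":0,"claw":4},{"tx":0,"ty":0,"tz":-3,"yaw":0,"claw":4},{"tx":0,"ty":0,"tz":-2,"yaw":0,"claw":4},{"tx":0,"ty":0,"tz":-1,"yaw":0,"claw":4},{"tx":0,"ty":0,"tz":0,"yaw":0,"claw":4},{"tx":0,"ty":0.5,"tz":0,"yaw":0,"claw":4},{"tx":0,"ty":0.5,"tz":0,"yaw":0,"claw":4},{"tx":0,"ty":0.5,"tz":0,"yaw":0,"claw":4},{"tx":0,"ty":0.5,"tz":0,"yaw":0,"claw":4},{"tx":0,"ty":0.5,"tz":0,"yaw":0,"claw":4},{"tx":0,"ty":0.5,"tz":0,"yaw":0,"claw":4},{"tx":0,"ty":0.4,"tz":0,"yaw":0,"claw":4},{"tx":0,"ty":0.4,"tz":0,"yaw":0,"claw":4},{"tx":0,"ty":0.4,"tz":0,"yaw":0,"claw":4},{"tx":0,"ty":0.4,"tz":0,"yaw":0,"claw":4},{"tx":0,"ty":0,"tz":0,"yaw":0,"claw":4}]}}

```text
time_s: 15.8
position: [0.6051, 0.0131, 0.0302]
tool_rot: [[-0.039, 0.999, 0.0], [0.999, 0.039, 0.001], [0.001, 0.0, -1.0]]
ft_force: [-0.5, -0.1, 0.4]
grip_width: 0.0401
gripper_force: 0.0
```

Request:
{"method": "servo_tool", "body": {"steps": [{"tx":0,"ty":0.3,"tz":0,"yaw":0,"claw":4},{"tx":0,"ty":0.3,"tz":0,"yaw":0,"claw":4},{"tx":0,"ty":0.2,"tz":0,"yaw":0,"claw":4},{"tx":0,"ty":0.2,"tz":0,"yaw":0,"claw":4},{"tx":0,"ty":0.2,"tz":0,"yaw":0,"claw":4},{"tx":0,"ty":0,"tz":0,"yaw":0,"claw":4}]}}

```text
time_s: 16.4
position: [0.6051, 0.0248, 0.0302]
tool_rot: [[-0.039, 0.999, 0.0], [0.999, 0.039, 0.0], [0.0, 0.0, -1.0]]
ft_force: [-0.1, -0.3, -0.3]
grip_width: 0.0401
gripper_force: 0.2
```

Request:
{"method": "servo_tool", "body": {"steps": [{"tx":0,"ty":0.2,"tz":0,"yaw":0,"claw":4},{"tx":0,"ty":0.2,"tz":0,"yaw":0,"claw":4},{"tx":0,"ty":0.2,"tz":0,"yaw":0,"claw":4},{"tx":0,"ty":0,"tz":0,"yaw":0,"claw":4}]}}

```text
time_s: 16.8
position: [0.6049, 0.0291, 0.0303]
tool_rot: [[-0.038, 0.999, -0.001], [0.999, 0.038, -0.002], [-0.002, -0.001, -1.0]]
ft_force: [-2.6, -10.0, 0.1]
grip_width: 0.0401
gripper_force: 5.2
```

Request:
{"method": "servo_tool", "body": {"steps": [{"tx":0,"ty":0.2,"tz":0,"yaw":0,"claw":4},{"tx":0,"ty":0,"tz":0,"yaw":0,"claw":4},{"tx":0,"ty":0,"tz":0,"yaw":0,"claw":4}]}}

```text
time_s: 17.1
position: [0.6049, 0.0292, 0.0304]
tool_rot: [[-0.038, 0.999, -0.001], [0.999, 0.038, -0.005], [-0.005, -0.001, -1.0]]
ft_force: [-4.5, -20.3, 0.7]
grip_width: 0.0399
gripper_force: 10.0
```

Request:
{"method": "servo_tool", "body": {"steps": [{"tx":0,"ty":-1,"tz":0,"yaw":0,"claw":4},{"tx":0,"ty":-2,"tz":0,"yaw":0,"claw":4},{"tx":0,"ty":0,"tz":4,"yaw":0,"claw":4},{"tx":0,"ty":0,"tz":4,"yaw":0,"claw":2},{"tx":0,"ty":-1,"tz":3,"yaw":0,"claw":0},{"tx":0,"ty":-4,"tz":0,"yaw":0,"claw":0},{"tx":0,"ty":-4,"tz":0,"yaw":0,"claw":0},{"tx":0,"ty":-3,"tz":0,"yaw":0,"claw":0},{"tx":0.6,"ty":-0.7,"tz":0,"yaw":0,"claw":0},{"tx":0,"ty":0,"tz":0,"yaw":0,"claw":0},{"tx":0,"ty":0,"tz":0,"yaw":0,"claw":0}]}}

```text
time_s: 18.2
position: [0.6112, -0.1234, 0.1402]
tool_rot: [[-0.039, 0.999, 0.0], [0.999, 0.039, 0.001], [0.001, 0.0, -1.0]]
ft_force: [-0.6, -0.6, 0.1]
grip_width: 0.0
gripper_force: 0.0
```

```bash
python3 -c "
from h import *
shot('f')
for c in('top',):
  im=cv2.imread(f'pics/f_{c}.png'); cv2.imwrite('pics/f_crop.png',cv2.resize(im[210:360,280:480],(800,600),interpolation=cv2.INTER_CUBIC))"; python3 meas.py f
```

```text
plinth mm [607.   87.6] [95.  91.6] 0.7
px centre [221.97058824 186.16176471]
bars 454.5 [224. 171.] [[586.0, 159.0], [594.0, -48.0], [690.0, -44.0], [682.0, 163.0]]
jaw 19.5 [276. 167.] [[656.0, -92.0], [673.0, -100.0], [682.0, -84.0], [665.0, -75.0]]
```

View pics/f_crop.png

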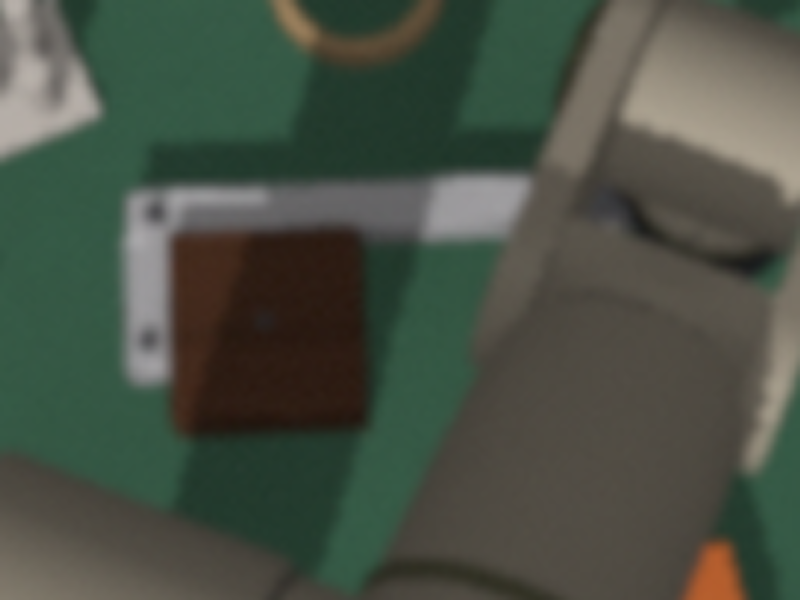

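The plinth sits flush in the corner at crop (265,330). The measured x of 607 mm is slightly short of the expected 611, so I'll press it once more against the fence before closing the jaw.

Request:
{"method": "servo_tool", "body": {"steps": [{"tx":-0.7,"ty":1.7,"tz":0,"yaw":-7.5,"claw":4},{"tx":-0.7,"ty":1.7,"tz":0,"yaw":-7.5,"claw":4},{"tx":-0.7,"ty":1.7,"tz":0,"yaw":-7.5,"claw":4},{"tx":-0.7,"ty":1.7,"tz":0,"yaw":-7.5,"claw":4},{"tx":-0.7,"ty":1.7,"tz":0,"yaw":-7.5,"claw":4},{"tx":-0.7,"ty":1.7,"tz":0,"yaw":-7.5,"claw":4},{"tx":-0.7,"ty":1.7,"tz":0,"yaw":-7.5,"claw":4},{"tx":-0.7,"ty":1.7,"tz":0,"yaw":-7.5,"claw":4},{"tx":-0.7,"ty":1.7,"tz":0,"yaw":-7.5,"claw":4},{"tx":-0.7,"ty":1.7,"tz":0,"yaw":-7.5,"claw":4},{"tx":-0.8,"ty":1.7,"tz":0,"yaw":-7.5,"claw":4},{"tx":-0.8,"ty":1.7,"tz":0,"yaw":-7.5,"claw":4},{"tx":0,"ty":0,"tz":-4,"yaw":0,"claw":4},{"tx":0,"ty":0,"tz":-4,"yaw":0,"claw":4},{"tx":0,"ty":0,"tz":-2,"yaw":0,"claw":4},{"tx":0,"ty":0,"tz":-1,"yaw":0,"claw":4},{"tx":0.5,"ty":0,"tz":0,"yaw":0,"claw":4},{"tx":0.5,"ty":0,"tz":0,"yaw":0,"claw":4},{"tx":0.5,"ty":0,"tz":0,"yaw":0,"claw":4},{"tx":0,"ty":0,"tz":0,"yaw":0,"claw":4}]}}

```text
time_s: 20.3
position: [0.5414, 0.0793, 0.0313]
tool_rot: [[0.999, 0.039, 0.003], [0.039, -0.999, -0.0], [0.003, 0.0, -1.0]]
ft_force: [0.3, 1.3, 0.1]
grip_width: 0.0401
gripper_force: 0.0
```

Request:
{"method": "servo_tool", "body": {"steps": [{"tx":0.4,"ty":0,"tz":0,"yaw":0,"claw":4},{"tx":0.3,"ty":0,"tz":0,"yaw":0,"claw":4},{"tx":0.2,"ty":0,"tz":0,"yaw":0,"claw":4},{"tx":0.2,"ty":0,"tz":0,"yaw":0,"claw":4},{"tx":0,"ty":0,"tz":0,"yaw":0,"claw":4}]}}

```text
time_s: 20.8
position: [0.5504, 0.0793, 0.0302]
tool_rot: [[0.999, 0.038, -0.002], [0.038, -0.999, -0.0], [-0.002, 0.0, -1.0]]
ft_force: [-4.2, -1.7, 2.8]
grip_width: 0.0401
gripper_force: 2.0
```

Request:
{"method": "servo_tool", "body": {"steps": [{"tx":0.2,"ty":0,"tz":0,"yaw":0,"claw":4},{"tx":0,"ty":0,"tz":0,"yaw":0,"claw":4},{"tx":0,"ty":0,"tz":0,"yaw":0,"claw":4},{"tx":-1,"ty":0,"tz":0,"yaw":0,"claw":4},{"tx":-2,"ty":0,"tz":0,"yaw":0,"claw":4},{"tx":0,"ty":0,"tz":4,"yaw":0,"claw":4},{"tx":0,"ty":0,"tz":4,"yaw":0,"claw":4},{"tx":0,"ty":0,"tz":3,"yaw":0,"claw":4}]}}

```text
time_s: 21.6
position: [0.5233, 0.0794, 0.1426]
tool_rot: [[0.999, 0.039, 0.003], [0.039, -0.999, -0.0], [0.003, 0.0, -1.0]]
ft_force: [0.4, -0.4, -0.4]
grip_width: 0.0402
gripper_force: 0.0
```

Request:
{"method": "servo_tool", "body": {"steps": [{"tx":0.7,"ty":-1.7,"tz":0,"yaw":7.5,"claw":0},{"tx":0.7,"ty":-1.7,"tz":0,"yaw":7.5,"claw":0},{"tx":0.7,"ty":-1.7,"tz":0,"yaw":7.5,"claw":0},{"tx":0.7,"ty":-1.7,"tz":0,"yaw":7.5,"claw":0},{"tx":0.7,"ty":-1.7,"tz":0,"yaw":7.5,"claw":0},{"tx":0.7,"ty":-1.7,"tz":0,"yaw":7.5,"claw":0},{"tx":0.7,"ty":-1.7,"tz":0,"yaw":7.5,"claw":0},{"tx":0.7,"ty":-1.7,"tz":0,"yaw":7.5,"claw":0},{"tx":0.7,"ty":-1.7,"tz":0,"yaw":7.5,"claw":0},{"tx":0.7,"ty":-1.7,"tz":0,"yaw":7.5,"claw":0},{"tx":0.7,"ty":-1.7,"tz":0,"yaw":7.5,"claw":0},{"tx":0.7,"ty":-2.0,"tz":0,"yaw":7.5,"claw":0},{"tx":0,"ty":0,"tz":0,"yaw":0,"claw":0},{"tx":0,"ty":0,"tz":0,"yaw":0,"claw":0}]}}

```text
time_s: 23.0
position: [0.6069, -0.1274, 0.1401]
tool_rot: [[-0.036, 0.999, 0.0], [0.999, 0.036, 0.0], [0.0, 0.0, -1.0]]
ft_force: [0.4, 0.1, 0.1]
grip_width: 0.0001
gripper_force: 0.0
```

Request:
{"method": "servo_tool", "body": {"steps": [{"tx":0.8,"ty":0,"tz":-4,"yaw":0,"claw":0},{"tx":0,"ty":0,"tz":-3,"yaw":0,"claw":0},{"tx":0,"ty":0,"tz":-2,"yaw":0,"claw":0},{"tx":0,"ty":0,"tz":-1.2,"yaw":0,"claw":0},{"tx":0,"ty":0,"tz":0,"yaw":0,"claw":0},{"tx":0,"ty":0.5,"tz":0,"yaw":0,"claw":0},{"tx":0,"ty":0.5,"tz":0,"yaw":0,"claw":0},{"tx":0,"ty":0.5,"tz":0,"yaw":0,"claw":0},{"tx":0,"ty":0.5,"tz":0,"yaw":0,"claw":0},{"tx":0,"ty":0.5,"tz":0,"yaw":0,"claw":0},{"tx":0,"ty":0.5,"tz":0,"yaw":0,"claw":0},{"tx":0,"ty":0.5,"tz":0,"yaw":0,"claw":0}]}}

```text
time_s: 24.2
position: [0.6151, -0.0925, 0.0385]
tool_rot: [[-0.038, 0.999, 0.0], [0.999, 0.038, -0.001], [-0.001, 0.0, -1.0]]
ft_force: [-1.7, -2.4, 1.6]
grip_width: 0.0002
gripper_force: 1.3
```

Request:
{"method": "servo_tool", "body": {"steps": [{"tx":0,"ty":0.6,"tz":0,"yaw":0,"claw":0},{"tx":0,"ty":0.6,"tz":0,"yaw":0,"claw":0},{"tx":0,"ty":0.6,"tz":0,"yaw":0,"claw":0},{"tx":0,"ty":0.6,"tz":0,"yaw":0,"claw":0},{"tx":0,"ty":0.6,"tz":0,"yaw":0,"claw":0},{"tx":0,"ty":0.6,"tz":0,"yaw":0,"claw":0},{"tx":0,"ty":0.6,"tz":0,"yaw":0,"claw":0},{"tx":0,"ty":0.6,"tz":0,"yaw":0,"claw":0},{"tx":0,"ty":0.6,"tz":0,"yaw":0,"claw":0},{"tx":0,"ty":0.6,"tz":0,"yaw":0,"claw":0},{"tx":0,"ty":0.6,"tz":0,"yaw":0,"claw":0},{"tx":0,"ty":0.6,"tz":0,"yaw":0,"claw":0},{"tx":0,"ty":0.6,"tz":0,"yaw":0,"claw":0},{"tx":0,"ty":0.5,"tz":0,"yaw":0,"claw":0},{"tx":0,"ty":0.4,"tz":0,"yaw":0,"claw":0},{"tx":0,"ty":0.3,"tz":0,"yaw":0,"claw":0},{"tx":0,"ty":0.2,"tz":0,"yaw":0,"claw":0}]}}

```text
time_s: 25.9
position: [0.6151, -0.0003, 0.0383]
tool_rot: [[-0.039, 0.999, 0.0], [0.999, 0.039, -0.0], [-0.0, 0.0, -1.0]]
ft_force: [-1.3, -2.7, -0.2]
grip_width: 0.0001
gripper_force: 1.3
```

Request:
{"method": "servo_tool", "body": {"steps": [{"tx":0,"ty":0.3,"tz":0,"yaw":0,"claw":0},{"tx":0,"ty":0.3,"tz":0,"yaw":0,"claw":0},{"tx":0,"ty":0.2,"tz":0,"yaw":0,"claw":0},{"tx":0,"ty":0.2,"tz":0,"yaw":0,"claw":0},{"tx":0,"ty":0.1,"tz":0,"yaw":0,"claw":0},{"tx":0,"ty":0,"tz":0,"yaw":0,"claw":0}]}}

```text
time_s: 26.5
position: [0.6152, 0.0107, 0.0384]
tool_rot: [[-0.039, 0.999, 0.0], [0.999, 0.039, 0.0], [0.0, 0.0, -1.0]]
ft_force: [-0.6, -0.9, 0.1]
grip_width: -0.0001
gripper_force: 0.3
```

Request:
{"method": "servo_tool", "body": {"steps": [{"tx":0,"ty":0.2,"tz":0,"yaw":0,"claw":0},{"tx":0,"ty":0.1,"tz":0,"yaw":0,"claw":0},{"tx":0,"ty":0,"tz":0,"yaw":0,"claw":0}]}}

```text
time_s: 26.8
position: [0.6152, 0.0115, 0.0384]
tool_rot: [[-0.038, 0.999, 0.0], [0.999, 0.038, -0.003], [-0.003, 0.0, -1.0]]
ft_force: [-2.3, -12.3, 0.7]
grip_width: 0.0001
gripper_force: 5.9
```

The jaw met the plinth at y=0.0115, as predicted. One firm press, then I'll back off and check.

Request:
{"method": "servo_tool", "body": {"steps": [{"tx":0,"ty":0.2,"tz":0,"yaw":0,"claw":0},{"tx":0,"ty":0,"tz":0,"yaw":0,"claw":0},{"tx":0,"ty":0,"tz":0,"yaw":0,"claw":0},{"tx":0,"ty":-1,"tz":0,"yaw":0,"claw":0},{"tx":0,"ty":-2,"tz":0,"yaw":0,"claw":0},{"tx":0,"ty":0,"tz":4,"yaw":0,"claw":0},{"tx":0,"ty":0,"tz":4,"yaw":0,"claw":0},{"tx":0,"ty":-1,"tz":4,"yaw":0,"claw":0},{"tx":-3,"ty":-3,"tz":2,"yaw":0,"claw":0},{"tx":-3,"ty":-4,"tz":0,"yaw":0,"claw":0},{"tx":-3,"ty":-4,"tz":0,"yaw":0,"claw":0},{"tx":-3,"ty":-4,"tz":0,"yaw":0,"claw":0},{"tx":-3,"ty":-3,"tz":0,"yaw":0,"claw":0},{"tx":0,"ty":0,"tz":0,"yaw":0,"claw":0}]}}

```text
time_s: 28.2
position: [0.4629, -0.2074, 0.1786]
tool_rot: [[-0.034, 0.999, 0.0], [0.999, 0.034, -0.0], [-0.0, 0.0, -1.0]]
ft_force: [-0.6, 0.7, 0.4]
grip_width: 0.0002
gripper_force: 0.0
```

```bash
python3 -c "
from h import *
shot('g')
im=cv2.imread('pics/g_top.png'); cv2.imwrite('pics/g_crop.png',cv2.resize(im[150:390,220:540],(800,600),interpolation=cv2.INTER_CUBIC))"; python3 meas.py g
```

```text
plinth mm [607.   87.7] [94.7 91.4] 0.7
px centre [221.86206897 186.93103448]
bars 286.5 [213. 173.] [[586.0, 159.0], [591.0, 39.0], [686.0, 43.0], [682.0, 163.0]]
bars 391.0 [284. 165.] [[661.0, -10.0], [668.0, -219.0], [695.0, -218.0], [688.0, -9.0]]
jaw 158.5 [242. 175.] [[586.0, -3.0], [689.0, -13.0], [694.0, 38.0], [591.0, 48.0]]
knob 19.5 [244. 165.] [[663.0, 12.0], [676.0, 3.0], [686.0, 17.0], [673.0, 26.0]]
knob 19.5 [184. 146.] [[727.0, 208.0], [737.0, 194.0], [751.0, 204.0], [741.0, 218.0]]
```

View pics/g_crop.png

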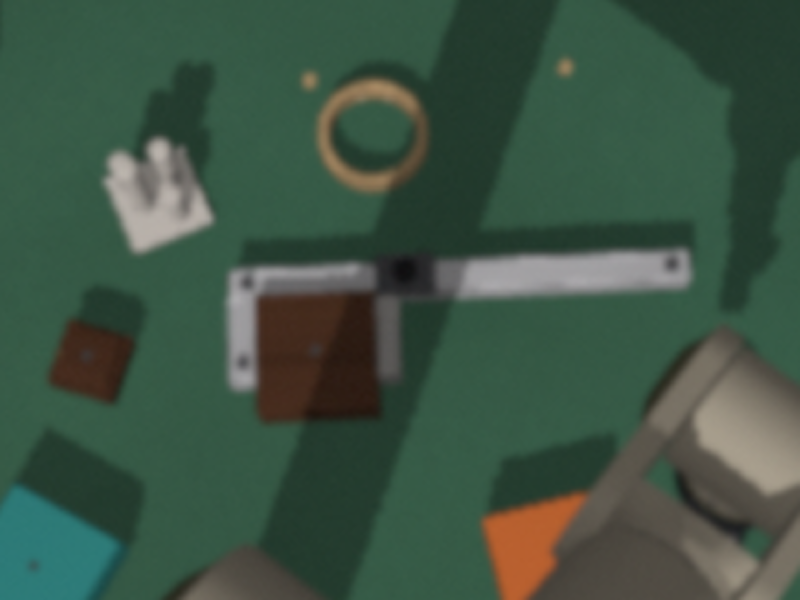

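The plinth at crop (320,355) is flush with the fence and the end stop, and the jaw at (388,340) bears against it. The bystanders in view (casting, tape, small plinth) have not moved. I'm handing it in.

```bash
python3 -c "
from rig import env
print(env.close_job())"
```

```text
the job is handed in; nothing more can be done
None
```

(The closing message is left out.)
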